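# Stack the rinsed lab cups mouth-down and tally each stack

### The job

Put the rinsed cups on the blue mat away on the grey drying tray: first stack all the steel cups mouth-down, rim squarely on the one below, in one straight column standing by itself, let go, and log it on the tally counter by swinging the red lever right over to its stop and letting it spring all the way back. Then stack all the white cups the same way in a second column of their own on the tray and log that one with the lever too. Leave both columns standing, and don't disturb the brown jar, the wash bottle or the pipette-tip box.

Things in the scene. Friction and masses are not known exactly. Their poses are not given: they have to be found in the camera images.
- mat: light blue rubber drain mat lying on the bench, 300 x 370 mm, 3 mm thick, fixed; origin at the centre of its underside; x along the 300 mm side, y along the 370 mm side. The rinsed cups stand on it at the start.
- tray: grey drying tray, fixed, 280 x 170 mm outside (x along the long side, y across); origin at the centre of its underside; its flat floor is 6 mm above the origin, and a 5 mm thick lip round the edge rises to 14 mm. Floor inside the lip 270 x 160 mm.
- tally: mechanical bench tally counter, 1.9 kg, standing loose on the bench: grey base plate 150 x 120 x 10 mm with a cream housing (85 x 62 mm, top 66 mm above the bench, centred 22 mm to the +y side of the origin) and a red-barred lever on its -y side; origin at the centre of the underside of the base; x is the direction in which the lever is swung, z up.
- lever_bar (a point): centre of the red cross bar (14 mm thick, 44 mm long along the tally's y) at the end of the tally lever, 75 mm from the lever's pivot, which lies at (0, -25, 36) mm in the tally's frame along its y axis. At rest the lever leans 26 degrees to the -x side (bar 33 mm behind the pivot, 67 mm above it), at its stop 26 degrees to the +x side; below the bar is only the 8 mm lever rod.
- tally_lever (a joint): angle of the tally lever: 0 at rest, grows as it is swung to the tally's +x, stop at 0.90 rad. A spring always drives it back to 0; pushing at the bar takes about 1 N at rest and 3.5 N at the stop.
- steel1: shiny stainless steel cup, an open straight-sided round vessel 64 mm in diameter and 70 mm tall, wall 3 mm, standing mouth-down; origin at the centre of its mouth (the rim it stands on), z from the mouth towards the closed flat bottom, which is uppermost. May be absent (None). About 130 g.
- steel2: shiny stainless steel cup, an open straight-sided round vessel 64 mm in diameter and 70 mm tall, wall 3 mm, standing mouth-down; origin at the centre of its mouth (the rim it stands on), z from the mouth towards the closed flat bottom, which is uppermost. May be absent (None). About 130 g.
- steel3: shiny stainless steel cup, an open straight-sided round vessel 64 mm in diameter and 70 mm tall, wall 3 mm, standing mouth-down; origin at the centre of its mouth (the rim it stands on), z from the mouth towards the closed flat bottom, which is uppermost. May be absent (None). About 130 g.
- white1: white plastic cup, an open straight-sided round vessel 54 mm in diameter and 54 mm tall, wall 3 mm, standing mouth-down; origin at the centre of its mouth (the rim it stands on), z from the mouth towards the closed flat bottom, which is uppermost. May be absent (None). About 60 g.
- white2: white plastic cup, an open straight-sided round vessel 54 mm in diameter and 54 mm tall, wall 3 mm, standing mouth-down; origin at the centre of its mouth (the rim it stands on), z from the mouth towards the closed flat bottom, which is uppermost. May be absent (None). About 60 g.
- white3: white plastic cup, an open straight-sided round vessel 54 mm in diameter and 54 mm tall, wall 3 mm, standing mouth-down; origin at the centre of its mouth (the rim it stands on), z from the mouth towards the closed flat bottom, which is uppermost. May be absent (None). About 60 g.
- white4: white plastic cup, an open straight-sided round vessel 54 mm in diameter and 54 mm tall, wall 3 mm, standing mouth-down; origin at the centre of its mouth (the rim it stands on), z from the mouth towards the closed flat bottom, which is uppermost. May be absent (None). About 60 g.
- reagent: bystander: brown glass reagent jar with black cap, 68 mm in diameter, 140 mm tall; origin under its centre.
- wash_bottle: bystander: white plastic wash bottle with red cap, 66 mm in diameter, 160 mm tall; origin under its centre.
- tip_box: bystander: blue pipette-tip box with a clear lid, 85 x 125 x 68 mm; origin under its centre.
Things that resemble listed ones, but are neither listed nor needed, are in the scene too. Leave any yellow look-alike of the white4 alone.

How it is judged (in metres and radians):
On the way, in this order (a step that is already met when the one before it is completed fails the run):
1. all the steel cups stand mouth-down in one straight column on the tray, let go (x of steel1 in the frame of tray between -0.108 and 0.108 m and y of steel1 in the frame of tray between -0.056 and 0.056 m and angle between each of steel1, steel2, steel3's own z axis and vertical below 0.06 rad and linear speed of each of steel1, steel2, steel3 below 0.03 m/s and contact force between the fingers and steel1 below 0.1 N and x of steel2 in the frame of tray between -0.108 and 0.108 m and y of steel2 in the frame of tray between -0.056 and 0.056 m and contact force between the fingers and steel2 below 0.1 N and horizontal distance between each of steel2, steel3 and steel1 below 0.01 m and x of steel3 in the frame of tray between -0.108 and 0.108 m and y of steel3 in the frame of tray between -0.056 and 0.056 m and contact force between the fingers and steel3 below 0.1 N and horizontal distance between steel3 and steel2 below 0.01 m), for 0.4 s.
2. the tally lever is swung to its stop (all of step 1 and value of joint tally_lever above 0.84 rad), for 0.05 s.
3. the lever has sprung back (value of joint tally_lever below 0.1 rad), for 0.2 s.
4. all the white cups stand mouth-down in a second column on the tray, let go (x of white1 in the frame of tray between -0.108 and 0.108 m and y of white1 in the frame of tray between -0.056 and 0.056 m and angle between each of white1, white2, white3, white4's own z axis and vertical below 0.06 rad and linear speed of each of white1, white2, white3, white4 below 0.03 m/s and contact force between the fingers and white1 below 0.1 N and x of white2 in the frame of tray between -0.108 and 0.108 m and y of white2 in the frame of tray between -0.056 and 0.056 m and contact force between the fingers and white2 below 0.1 N and horizontal distance between each of white2, white3, white4 and white1 below 0.01 m and x of white3 in the frame of tray between -0.108 and 0.108 m and y of white3 in the frame of tray between -0.056 and 0.056 m and contact force between the fingers and white3 below 0.1 N and horizontal distance between each of white3, white4 and white2 below 0.01 m and x of white4 in the frame of tray between -0.108 and 0.108 m and y of white4 in the frame of tray between -0.056 and 0.056 m and contact force between the fingers and white4 below 0.1 N and horizontal distance between white4 and white3 below 0.01 m and horizontal distance between each of steel1, steel2, steel3 and white1 above 0.05 m and horizontal distance between each of steel1, steel2, steel3 and white2 above 0.05 m and horizontal distance between each of steel1, steel2, steel3 and white3 above 0.05 m and horizontal distance between each of steel1, steel2, steel3 and white4 above 0.05 m), for 0.4 s.
5. the tally lever is swung to its stop again (value of joint tally_lever above 0.84 rad and x of white1 in the frame of tray between -0.108 and 0.108 m and y of white1 in the frame of tray between -0.056 and 0.056 m and angle between each of white1, white2, white3, white4's own z axis and vertical below 0.06 rad and linear speed of each of white1, white2, white3, white4 below 0.03 m/s and contact force between the fingers and white1 below 0.1 N and x of white2 in the frame of tray between -0.108 and 0.108 m and y of white2 in the frame of tray between -0.056 and 0.056 m and contact force between the fingers and white2 below 0.1 N and horizontal distance between each of white2, white3, white4 and white1 below 0.01 m and x of white3 in the frame of tray between -0.108 and 0.108 m and y of white3 in the frame of tray between -0.056 and 0.056 m and contact force between the fingers and white3 below 0.1 N and horizontal distance between each of white3, white4 and white2 below 0.01 m and x of white4 in the frame of tray between -0.108 and 0.108 m and y of white4 in the frame of tray between -0.056 and 0.056 m and contact force between the fingers and white4 below 0.1 N and horizontal distance between white4 and white3 below 0.01 m), for 0.05 s.
6. the lever has sprung back (value of joint tally_lever below 0.1 rad), for 0.2 s.
At the end, for the whole second after the job is handed in: all steel cups in one column on the tray, all white cups in another: mouth-down, at rest, upright to 3.4 degrees, cups of a column within 10 mm of one another seen from above, column centres over 50 mm apart; tally lever within 0.1 rad of rest (all of step 1 and all of step 4 and value of joint tally_lever below 0.1 rad); the robot touches nothing.
It fails at once if the reagent is disturbed (shifted more than 30 mm or tipped) (distance of reagent from where it was at the start of the episode above 0.03 m or angle between reagent's own z axis and vertical above 0.4 rad).
It fails at once if the wash bottle is disturbed (shifted more than 30 mm or tipped) (distance of wash_bottle from where it was at the start of the episode above 0.03 m or angle between wash_bottle's own z axis and vertical above 0.4 rad).
It fails at once if the tip box is disturbed (shifted more than 30 mm or tipped) (distance of tip_box from where it was at the start of the episode above 0.03 m or angle between tip_box's own z axis and vertical above 0.4 rad).
Of steel1, steel2, steel3 only 2 to 3 are there at a start; the rules pass over those that are not, and their reading is None.
Of white1, white2, white3, white4 only 3 to 4 are there at a start; the rules pass over those that are not, and their reading is None.
At some moment in a run one of tally may be knocked a few centimetres aside while the robot is not near it.
Once in a run the grip may slacken for a moment while it holds something.
It also fails if it takes over 210 s, if anything falls off the work surface, if the arm or the gripper's body presses on something with over 40 N, if the wrist force passes 120 N, or if a joint passes its speed limit or range.

### The arm

A 6-joint arm with a two-finger parallel gripper is mounted at the origin on the work surface. World frame = base frame: x ahead of the robot, y to its left, z up, the work surface at z = 0. Lengths are in mm, angles in rad, forces in N, time in s.
With the tool pointing down it reaches from about 275 to 1000 mm from the base axis. Payload 8.4 kg.
Tool frame: the origin (TCP) lies at the very end of the fingers, on their centre line; the grasp point (between the pads) lies 19 mm behind it; z points along the fingers, x is the direction in which the jaws open and shut, and the axes are right-handed (so a half turn about z gives the same grasp; the last joint's range is limited). The gripper opens to 85 mm and grips with 20 to 120 N. Pads are 22 mm wide; open, the fingers measure 114 mm over their backs; the gripper's body (76 mm by 85 mm) begins 54 mm behind the grasp point. The pads swing forward as they close: fully open they stand 13 mm farther back than shut.
Start: joints at [-1.272, 0.353, 1.633, -0, 1.155, -0.002], TCP at [185.176, -596.94, 231.281] pointing down, gripper open.
Joint ranges: [-2.63, 2.63], [-0.92, 2.1], [0.06, 2.66], [-1.3, 4.44], [0, 2.69], [-3.02, 3.02]. Speed limits (rad/s): [2.22, 2.22, 2.79, 3.14, 3.14, 3.14].

### API

Orientations are given as [roll, pitch, yaw] about the fixed x, y, z axes, in that order (R = Rz(yaw) Ry(pitch) Rx(roll)).
In Python, from rig import sense, grab_frame, calibration, sign_off gives the robot as it stands.
- The arm moves only by the tool servo_tool, never from a script. Its argument "series" is one flat list of numbers, 4 for each row, row after row: the shift along the world's x, y, z in m, then the turn about the world's z in degrees. In form: [x, y, z, yaw, x, y, z, yaw, ...]. A call has 1 to 8 rows; each row shifts and turns the commanded pose from where the row before left it; what a row does not reach is not made up. A row lasts 1/12 s, in which the tool goes at most 41.7 mm and 7.16 degrees, less where a joint would pass 70% of its speed; a pose out of reach is approached as far as the arm can. A call is refused whole if a number of a shift passes 0.0417 or a number of a turn 7.16, either way. A call with a gripper value outside its range is refused whole. "gripper" is the finger opening in m, from 0 to 0.0854, set as the call begins (left out, the last holds). The fingers move at their own pace and stop on an object; "newtons" is the grip in N (left out, the last holds). Time passes only in rows, so rows that do not move let the fingers close. It gives the time, the measured TCP pose, the force and the opening at its end, in the units of the state.
- sense(): the state, without advancing time (a new reading comes with each control period).
- grab_frame(name): name is "scene" or "top"; returns the picture (420x560x3 uint8, blue, green, red); there is no depth.
- calibration(name): a dict with "fx", "fy", "cx", "cy" (pixels), "rvec" (rotation vector, rad) and "tvec" (3), from world to camera coordinates, as OpenCV has them. Camera axes: x right, y down, z forward; pixel columns grow to the right and rows downward; lengths in mm; the calibration is good to about 2 mm. A picture is of the moment at which its call begins. calibration takes no time and is no camera call.
- sign_off(): hands the job in, once; it reports no verdict.
The state is a dict: "clock": time; "qpos": joint angles; "qvel": joint speeds; "joint_efforts": joint torques, N m; "eef_pos": TCP position; "tcp_rot": TCP orientation; "contact_force": force on the tool from outside, world axes, zero at the start; "wrist_torque": the same for the moment, N m; "opening": opening from 0.0 (shut) to 1.0 (fully open).
Only numpy, scipy, OpenCV 4.12 (cv2) and the standard library are available. Lean on these libraries where they do the work, as an engineer would, in place of code of your own. Each camera call takes 0.05 s, during which the arm holds its last target. There are 200 camera calls.

## Working session

There is one attempt and no reset: what is moved stays moved. The work goes in short steps, Python scripts to look and compute and a tool call to move; the robot and the scene stay as the last step left them, time stands still between calls to the robot, and variables do not carry over. Pictures are saved under pics/ and viewed, about 12 in all and at most 16, crops included, and the job is handed in when it is done.

Besides the shell and the picture viewer there is one more tool, called in YAML: its name, and indented under it one key for each argument. servo_tool: Moves the arm, as the interface text tells. Its arguments: {"type":"object","properties":{"series":{"type":"array"},"gripper":{"type":"number"},"newtons":{"type":"number"}},"required":["series"]}

```bash
mkdir -p pics; ls; python3 - <<'E'
from rig import *
import cv2
print(sense())
for n in("scene","top"):
    cv2.imwrite(f"pics/{n}0.png",grab_frame(n)); print(calibration(n))
E
```

```text
pics
{'clock': 0.0, 'qpos': array([-1.27241925e+00,  3.53649102e-01,  1.63411776e+00, -1.27019478e-05,
        1.15516276e+00, -2.38560302e-03]), 'qvel': array([-0.00105305,  0.00074438, -0.00099027, -0.00055416, -0.00045732,
        0.00073092]), 'joint_efforts': array([-1.53029268e-04, -6.05248404e+01, -3.42074311e+01, -3.18413877e-04,
        8.97241174e-03, -1.90954921e-05]), 'eef_pos': array([ 185.0268712 , -596.50909608,  230.56807484]), 'tcp_rot': array([ 3.14158423e+00,  1.33698698e-03, -1.27002851e+00]), 'contact_force': array([-0.74566222,  0.0366903 ,  0.6119199 ]), 'wrist_torque': array([-0.03362068,  0.03769724, -0.00254861]), 'opening': 1.00019372291703}
{'fx': 433.713294325608, 'fy': 433.713294325608, 'cx': 277.1345961588903, 'cy': 210.17662410645545, 'rvec': array([ 1.87122739,  1.93679074, -0.5591815 ]), 'tvec': array([  50.43788825, -452.55134152, 1336.4674672 ])}
{'fx': 395.6607125943204, 'fy': 395.6607125943204, 'cx': 279.097020271, 'cy': 213.57048558745302, 'rvec': array([ 2.13011626, -2.1850969 ,  0.12805531]), 'tvec': array([  4.32062888, 616.15814697, 999.26594192])}
```

View pics/scene0.png

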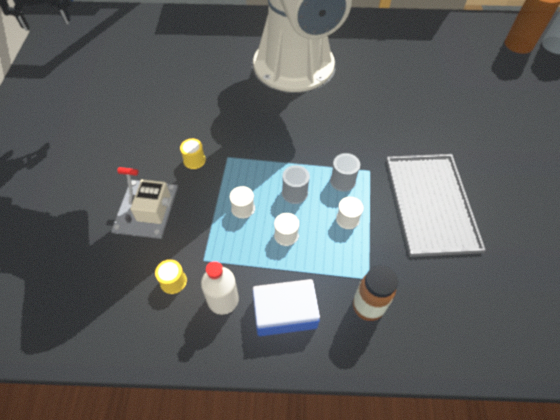

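View pics/top0.png

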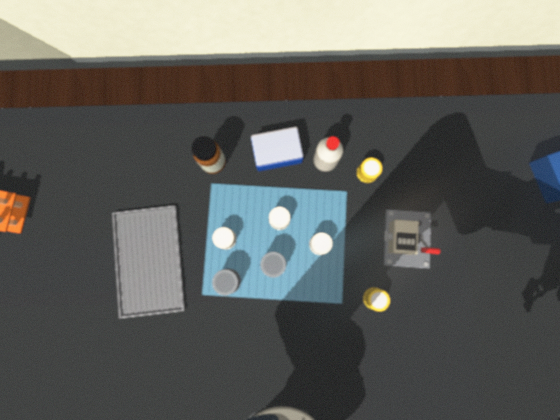

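```bash
cat > h.py <<'E'
import numpy as np, cv2
from rig import *
def cam(n):
    c=calibration(n); K=np.array([[c["fx"],0,c["cx"]],[0,c["fy"],c["cy"]],[0,0,1]]); return K,np.array(c["rvec"]),np.array(c["tvec"])
def ray(n,uv,z):
    K,r,t=cam(n); R=cv2.Rodrigues(r)[0]; o=-R.T@t
    p=np.c_[np.atleast_2d(uv),np.ones(len(np.atleast_2d(uv)))]; d=(np.linalg.inv(K)@p.T).T@R
    return (o+d*((z-o[2])/d[:,2])[:,None])
def proj(n,P):
    K,r,t=cam(n); return cv2.projectPoints(np.array(P,float).reshape(-1,3),r,t,K,None)[0][:,0]
E
python3 - <<'E'
import cv2
from h import *
for n in("top","scene"):
    K,r,t=cam(n);print(n,-cv2.Rodrigues(r)[0].T@t)
a=cv2.imread("pics/top0.png");b=cv2.imread("pics/scene0.png")
cv2.imwrite("pics/c1.png",cv2.resize(a[180:310,195:365],None,fx=4.6,fy=4.6,interpolation=cv2.INTER_CUBIC))
cv2.imwrite("pics/c2.png",cv2.resize(b[150:280,205:375],None,fx=4.6,fy=4.6,interpolation=cv2.INTER_CUBIC))
E
```

```text
top [ 490.8689836   -12.3752269  1066.34724518]
scene [1098.31582002  -15.33482115  887.10720372]
```

View pics/c1.png

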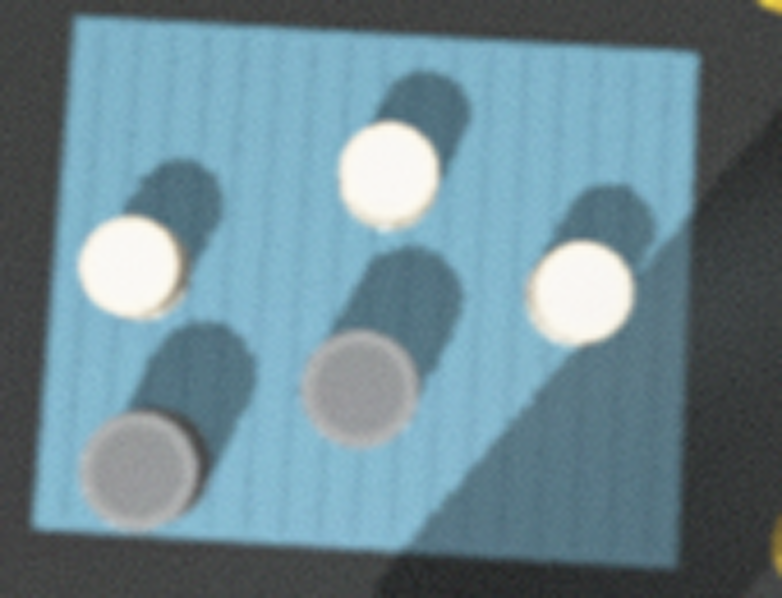

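```bash
cat > loc.py <<'E'
from h import *
def cups(a):
    h=cv2.cvtColor(a,cv2.COLOR_BGR2HSV).astype(int); out=[]
    for nm,m,z,lo in(("white",(h[...,1]<40)&(h[...,2]>200),54,200),("steel",(h[...,1]<45)&(h[...,2]>95)&(h[...,2]<195),70,250)):
        m=m.astype(np.uint8)*255; m[:175]=0; m[320:]=0
        m=cv2.morphologyEx(m,cv2.MORPH_OPEN,np.ones((3,3)))
        for c in cv2.findContours(m,0,2)[0]:
            if 200<cv2.contourArea(c)<900:
                (u,v),r=cv2.minEnclosingCircle(c); M=cv2.moments(c)
                out.append((nm,M["m10"]/M["m00"],M["m01"]/M["m00"],r,cv2.contourArea(c)))
    return out
def tray(a):
    h=cv2.cvtColor(a,cv2.COLOR_BGR2HSV)
    m=((h[...,1]<50)&(h[...,2]>85)).astype(np.uint8)*255; m[:,195:]=0; m[:195]=0;m[330:]=0;m[:,:95]=0
    m=cv2.morphologyEx(m,cv2.MORPH_CLOSE,np.ones((7,7)))
    c=max(cv2.findContours(m,0,2)[0],key=cv2.contourArea)
    return cv2.minAreaRect(c)
E
python3 - <<'E'
from loc import *
a=cv2.imread("pics/top0.png")
for c in cups(a):
    z=3+(54 if c[0]=="white" else 70); print(c[0],np.round(c[1:],1),ray("top",c[1:3],z)[0].round(1))
t=tray(a);print(t)
p=ray("top",cv2.boxPoints(t),12);print(p.round(0),p.mean(0))
h=cv2.cvtColor(a,cv2.COLOR_BGR2HSV)
def blob(m,n,z):
    c=max(cv2.findContours(m.astype(np.uint8)*255,0,2)[0],key=cv2.contourArea);r=cv2.minAreaRect(c);print(n,r,ray("top",np.array(r[0]),z),ray("top",cv2.boxPoints(r),z).round(0).tolist())
red=((h[...,0]<8)|(h[...,0]>172))&(h[...,1]>150)&(h[...,2]>100)
red[:200]=0; blob(red,"red",100)
cr=(h[...,0]>12)&(h[...,0]<35)&(h[...,1]>25)&(h[...,1]<130)&(h[...,2]>120);cr[:200]=0;cr[290:]=0;blob(cr,"house",66)
cv2.imwrite("pics/c3.png",cv2.resize(a[195:280,370:460],None,fx=6,fy=6,interpolation=cv2.INTER_CUBIC))
E
```

```text
white [320.5 243.6  11.7 359.5] [ 534.  -114.8   57. ]
white [222.5 237.8  11.7 352. ] [555.2 134.6  57. ]
white [278.8 217.9  11.5 363. ] [602.6 -10.3  57. ]
steel [225.2 281.8  13.7 509. ] [444.9 126.3  73. ]
steel [273.  263.9  12.9 473.5] [485.8   6.9  73. ]
((146.6310577392578, 261.5724182128906), (109.20481872558594, 67.266845703125), 85.2363510131836)
[[641. 447.  12.]
 [651. 267.  12.]
 [364. 241.  12.]
 [354. 416.  12.]] [502.50439309 342.85067047  12.        ]
red ((431.0, 250.5), (5.0, 16.0), 90.0) [[ 508.61777614 -378.01503498  100.        ]] [[515.0, -359.0, 100.0], [514.0, -398.0, 100.0], [502.0, -397.0, 100.0], [503.0, -358.0, 100.0]]
house ((405.5, 237.0), (34.0, 25.0), 90.0) [[ 544.78101633 -329.02742651   66.        ]] [[589.0, -300.0, 66.0], [587.0, -363.0, 66.0], [501.0, -358.0, 66.0], [503.0, -295.0, 66.0]]
```

View pics/c3.png

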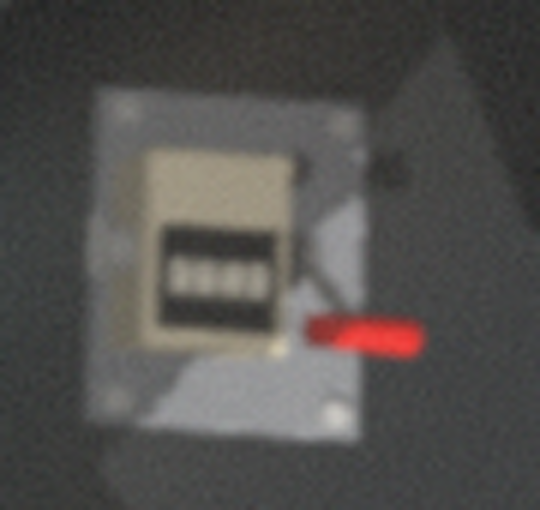

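servo_tool:
  series: [0.013, 0.036, 0, 0, 0.013, 0.036, 0, 0, 0.013, 0.036, 0, 0, 0.013, 0.036, 0, 0, 0.013, 0.036, 0, 0, 0.013, 0.036, 0, 0, 0.013, 0.036, 0, 0, 0.013, 0.036, 0, 0]
  gripper: 0.0854
  newtons: 40

```text
clock: 0.77
eef_pos: [289.2, -307.1, 231.1]
tcp_rot: [-3.142, 0.0, -1.27]
contact_force: [0.9, -0.1, 0.3]
opening: 1.001
```

servo_tool:
  series: [0.013, 0.036, 0, 0, 0.013, 0.036, 0, 0, 0.013, 0.036, 0, 0, 0.013, 0.036, 0, 0, 0.013, 0.036, 0, 0, 0.013, 0.036, 0, 0, 0.013, 0.036, 0, 0, 0.013, 0.036, 0, 0]

```text
clock: 1.43
eef_pos: [393.2, -19.0, 231.4]
tcp_rot: [-3.141, -0.0, -1.27]
contact_force: [0.7, -0.7, 0.2]
opening: 1.0
```

servo_tool:
  series: [0.013, 0.036, -0.01, 0, 0.013, 0.036, -0.01, 0, 0.013, 0.036, -0.01, 0, 0.013, 0.036, -0.01, 0, 0, 0, -0.01, 0, 0, 0, 0, 0]

```text
clock: 1.93
eef_pos: [444.1, 124.4, 179.3]
tcp_rot: [3.138, 0.0, -1.266]
contact_force: [-0.8, -0.6, 0.1]
opening: 0.996
```

servo_tool:
  series: [0, 0.003, -0.03, 0, 0, 0, -0.03, 0, 0, 0, -0.03, 0, 0, 0, -0.03, 0, 0, 0, -0.03, 0, 0, 0, 0, 0, 0, 0, 0, 0]

```text
clock: 2.52
eef_pos: [443.8, 124.8, 30.9]
tcp_rot: [3.138, 0.0, -1.271]
contact_force: [-0.1, -1.1, 0.4]
opening: 1.003
```

```bash
python3 - <<'E'
from h import *
s=sense();print(s["eef_pos"],s["contact_force"])
a=grab_frame("top");b=grab_frame("scene")
cv2.imwrite("pics/g1.png",np.hstack([cv2.resize(a[230:330,180:280],(400,400)),cv2.resize(b[120:220,295:395],(400,400))]))
E
```

```text
[443.81954981 124.77449331  30.88055909] [-0.06042035 -1.05063194  0.43786635]
```

View pics/g1.png

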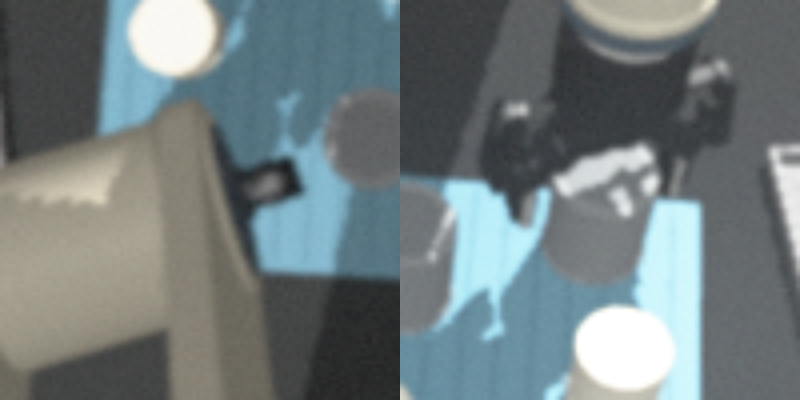

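servo_tool:
  series: [0, 0, 0, 0, 0, 0, 0, 0, 0, 0, 0, 0, 0, 0, 0, 0, 0, 0, 0, 0, 0, 0, 0, 0]
  gripper: 0.04
  newtons: 50

```text
clock: 3.12
eef_pos: [446.5, 126.3, 33.3]
tcp_rot: [-3.138, -0.0, -1.27]
contact_force: [-2.2, -2.0, 13.4]
opening: 0.732
```

servo_tool:
  series: [0, 0, 0, 0, 0, 0, 0.01, 0, 0, 0, 0.02, 0, 0, 0, 0.02, 0, 0, 0, 0, 0]

```text
clock: 3.53
eef_pos: [447.4, 126.7, 85.2]
tcp_rot: [-3.136, -0.0, -1.27]
contact_force: [1.3, 0.8, -1.0]
opening: 0.735
```

servo_tool:
  series: [0.01, 0.02, 0.015, 0, 0.015, 0.029, 0.01, 0, 0.015, 0.029, 0, 0, 0.015, 0.029, 0, 0, 0.015, 0.029, 0, 0, 0.015, 0.029, 0, 0, 0.015, 0.029, 0, 0, 0.015, 0.028, 0, 0]

```text
clock: 4.2
eef_pos: [560.5, 349.7, 106.5]
tcp_rot: [-3.141, 0.0, -1.27]
contact_force: [1.1, -0.8, -0.6]
opening: 0.733
```

servo_tool:
  series: [0, 0, -0.02, 0, 0, 0, -0.02, 0, 0, 0, 0, 0, 0, 0, 0, 0]

```text
clock: 4.53
eef_pos: [559.0, 347.4, 65.4]
tcp_rot: [3.139, -0.001, -1.27]
contact_force: [-0.4, -0.5, -0.8]
opening: 0.733
```

```bash
python3 - <<'E'
from h import *
for i in range(3):
    a=grab_frame("top");s=sense();print(s["eef_pos"].round(1),s["contact_force"].round(1),s["opening"].round(3))
b=grab_frame("scene")
cv2.imwrite("pics/g2.png",cv2.resize(b[90:270,290:530],None,fx=3,fy=3))
E
```

```text
Traceback (most recent call last):
AttributeError: 'float' object has no attribute 'round'
```

servo_tool:
  series: [0, 0, -0.015, 0, 0, 0, -0.01, 0, 0, 0, -0.003, 0, 0, 0, -0.002, 0, 0, 0, 0, 0]

```text
clock: 5.0
eef_pos: [560.2, 347.9, 36.8]
tcp_rot: [3.142, -0.0, -1.27]
contact_force: [0.9, -0.3, -1.6]
opening: 0.734
```

```bash
python3 - <<'E'
from h import *
for i in range(3):
    b=grab_frame("scene");s=sense();print(s["eef_pos"].round(1),s["contact_force"].round(1),s["opening"])
cv2.imwrite("pics/g2.png",cv2.resize(b[90:270,290:530],None,fx=3,fy=3))
E
```

```text
[560.5 348.1  36.9] [ 0.  -0.3 -1.8] 0.7330504011032866
[560.6 348.2  37. ] [-0.8 -1.3 -2.8] 0.7309130699684505
[560.6 348.2  36.9] [-0.5 -0.4 -2.5] 0.7328096786709736
```

View pics/g2.png

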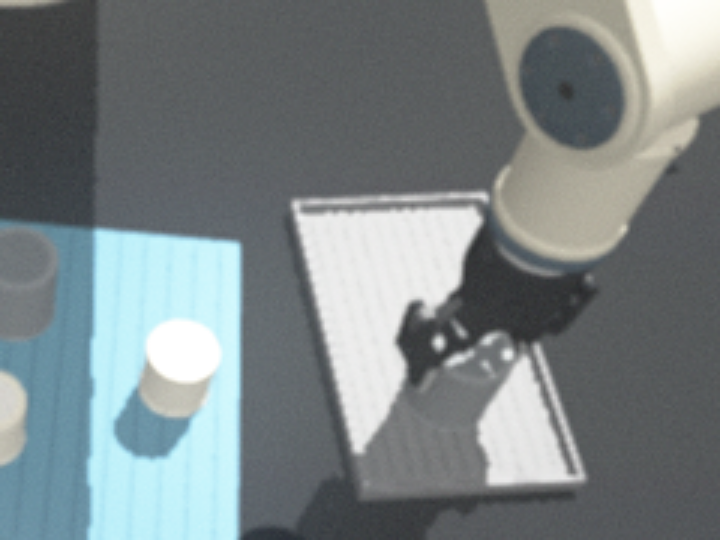

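servo_tool:
  series: [0, 0, -0.001, 0, 0, 0, -0.001, 0, 0, 0, -0.001, 0, 0, 0, 0, 0]

```text
clock: 5.48
eef_pos: [560.7, 348.3, 36.3]
tcp_rot: [-3.14, 0.0, -1.27]
contact_force: [-8.2, -6.0, 24.8]
opening: 0.729
```

servo_tool:
  series: [0, 0, -0.001, 0, 0, 0, -0.001, 0, 0, 0, 0, 0, 0, 0, 0, 0]

```text
clock: 5.82
eef_pos: [560.7, 348.4, 36.3]
tcp_rot: [-3.14, 0.0, -1.27]
contact_force: [-13.9, -8.1, 41.6]
opening: 0.734
```

servo_tool:
  series: [0, 0, -0.001, 0, 0, 0, 0, 0, 0, 0, 0, 0]

```text
clock: 6.07
eef_pos: [561.5, 348.7, 34.9]
tcp_rot: [-3.138, 0.001, -1.27]
contact_force: [-9.8, -6.6, 35.7]
opening: 0.737
```

servo_tool:
  series: [0, 0, 0.005, 0, 0, 0, 0, 0]

```text
clock: 6.23
eef_pos: [561.1, 348.6, 37.0]
tcp_rot: [-3.139, 0.001, -1.27]
contact_force: [-0.1, 0.4, -0.7]
opening: 0.731
```

servo_tool:
  series: [0, 0, 0, 0, 0, 0, 0, 0, 0, 0, 0, 0, 0, 0, 0, 0, 0, 0, 0, 0]
  gripper: 0.0854

```text
clock: 6.65
eef_pos: [560.0, 348.0, 34.8]
tcp_rot: [3.141, -0.0, -1.27]
contact_force: [0.1, -0.9, -0.2]
opening: 1.001
```

servo_tool:
  series: [0, 0, 0.02, 0, 0, 0, 0.03, 0, 0, 0, 0.03, 0, -0.008, -0.036, 0.015, 0, -0.008, -0.038, 0, 0, -0.008, -0.038, 0, 0, -0.008, -0.038, 0, 0, -0.008, -0.038, 0, 0]

```text
clock: 7.32
eef_pos: [519.5, 158.6, 130.3]
tcp_rot: [-3.141, -0.0, -1.269]
contact_force: [1.0, 0.1, -0.3]
opening: 1.001
```

servo_tool:
  series: [-0.008, -0.038, 0, 0, -0.008, -0.038, 0, 0, -0.008, -0.038, 0, 0, -0.008, -0.038, 0, 0, 0, 0, 0, 0]

```text
clock: 7.73
eef_pos: [486.2, 3.0, 130.1]
tcp_rot: [3.14, -0.001, -1.273]
contact_force: [0.3, 1.3, -0.1]
opening: 1.001
```

```bash
cat > look.py <<'E'
from loc import *
def look(nm,crop=None,f=4):
    a=grab_frame("top");b=grab_frame("scene");cv2.imwrite(f"pics/{nm}_t.png",a);cv2.imwrite(f"pics/{nm}_s.png",b)
    s=sense();print(s["clock"],s["eef_pos"].round(1),s["contact_force"].round(1),round(s["opening"],3))
    for c in cups(a): print(c[0],np.round(c[1:],1),[ray("top",c[1:3],z)[0].round(1)[:2].tolist() for z in ((57,60,114,168) if c[0]=="white" else (73,76,146))])
E
python3 -c "
from look import *
look('p1')
b=cv2.imread('pics/p1_s.png');a=cv2.imread('pics/p1_t.png')
cv2.imwrite('pics/p1.png',np.hstack([cv2.resize(a[190:340,90:240],(400,400)),cv2.resize(b[130:280,350:500],(400,400))]))"
```

```text
7.8333 [488.    6.8 130.3] [ 0.2  0.2 -0. ] 1.0
white [220.9 236.9  10.9 283.5] [[557.5, 138.7], [557.3, 138.3], [553.8, 130.2], [550.2, 122.1]]
```

View pics/p1.png

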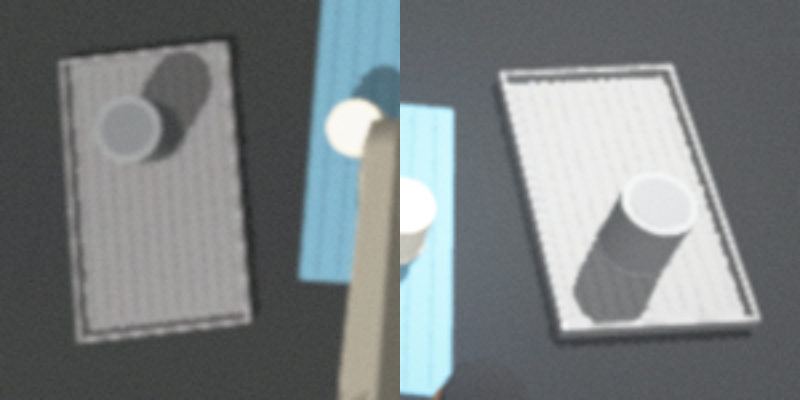

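```bash
python3 -c "
from h import *
a=cv2.imread('pics/p1_t.png')
print(ray('top',[138.4,238.4],76))
g=cv2.resize(cv2.cvtColor(a[215:265,115:165],cv2.COLOR_BGR2GRAY),None,fx=8,fy=8,interpolation=cv2.INTER_CUBIC)
g=cv2.GaussianBlur(g,(9,9),0)
c=cv2.HoughCircles(g,cv2.HOUGH_GRADIENT_ALT,1.5,50,param1=60,param2=0.5,minRadius=80,maxRadius=130)
print(c)
if c is not None:
  for q in c[0]: uv=(q[:2]+.5)/8-.5+[115,215]; print(uv,q[2]/8,ray('top',uv,76))
"
```

```text
[[557.77324646 342.63535087  76.        ]]
None
```

```bash
python3 -c "
from h import *
print(ray('scene',[447.5,206.5],76), proj('scene',[[560,348,76],[557.8,342.6,76]]),proj('top',[[560,348,76]]))
a=cv2.imread('pics/p1_t.png');b=cv2.imread('pics/p1_s.png')
P=[]
for n,im in(('top',a),('scene',b)):
  for th,col,c0 in((0,(0,0,255),(560.2,348)),(0,(0,255,0),(557.8,342.6))):
    t=np.linspace(0,2*np.pi,60);
    K,r,tt=cam(n)
    big=None
  im=cv2.resize(im,None,fx=6,fy=6,interpolation=cv2.INTER_CUBIC)
  for col,c0 in(((0,0,255),(560.2,348)),((0,255,0),(557.8,342.6))):
    q=proj(n,np.c_[c0[0]+32*np.cos(t),c0[1]+32*np.sin(t),0*t+76]); q=((q+.5)*6-.5).astype(int)
    cv2.polylines(im,[q],True,col,1)
  u,v=(proj(n,[[558,345,76]])[0]*6).astype(int); P.append(im[v-190:v+190,u-190:u+190])
cv2.imwrite('pics/p2.png',np.hstack(P))"
```

```text
[[562.10040062 348.07821967  76.        ]] [[447.2987626  205.70792725]
 [444.6932545  204.80992269]] [[136.27702156 237.56624766]]
```

View pics/p2.png

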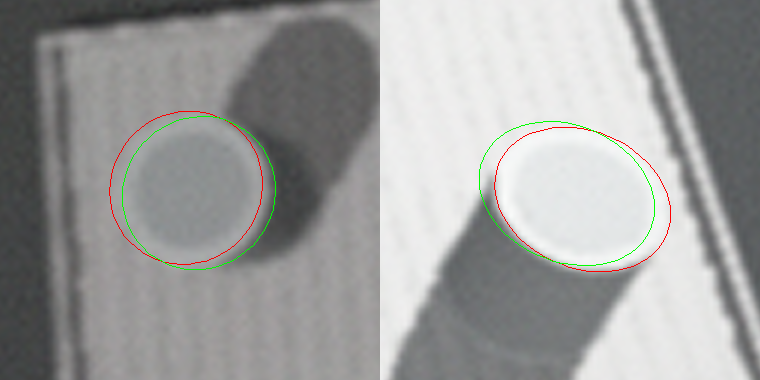

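servo_tool:
  series: [-0.002, -0.001, -0.03, 0, 0, 0, -0.03, 0, 0, 0, -0.03, 0, 0, 0, -0.009, 0, 0, 0, 0, 0]

```text
clock: 8.25
eef_pos: [484.7, 8.1, 29.3]
tcp_rot: [3.137, 0.001, -1.269]
contact_force: [-0.8, -0.2, 0.7]
opening: 1.002
```

servo_tool:
  series: [0, 0, 0, 0, 0, 0, 0, 0, 0, 0, 0, 0, 0, 0, 0, 0, 0, 0, 0, 0, 0, 0, 0, 0]
  gripper: 0.04

```text
clock: 8.75
eef_pos: [487.5, 7.4, 33.0]
tcp_rot: [-3.139, -0.0, -1.27]
contact_force: [-1.4, 2.3, 9.2]
opening: 0.75
```

servo_tool:
  series: [0, 0, 0.01, 0, 0, 0, 0.03, 0, 0, 0, 0.03, 0, 0, 0, 0.03, 0, 0, 0, 0.02, 0, 0, 0, 0, 0]

```text
clock: 9.25
eef_pos: [489.0, 7.0, 156.6]
tcp_rot: [-3.134, -0.002, -1.27]
contact_force: [0.3, 0.2, -0.9]
opening: 0.747
```

servo_tool:
  series: [0.008, 0.037, 0, 0, 0.008, 0.038, 0, 0, 0.008, 0.038, 0, 0, 0.008, 0.038, 0, 0, 0.008, 0.038, 0, 0, 0.008, 0.038, 0, 0, 0.008, 0.038, 0, 0, 0.008, 0.038, 0, 0]

```text
clock: 9.92
eef_pos: [549.9, 311.8, 151.1]
tcp_rot: [3.141, -0.0, -1.27]
contact_force: [1.0, -1.3, -1.2]
opening: 0.747
```

servo_tool:
  series: [0.01, 0.0375, 0, 0, 0, 0, -0.02, 0, 0, 0, -0.015, 0, 0, 0, -0.004, 0, 0, 0, 0, 0, 0, 0, 0, 0]

```text
clock: 10.42
eef_pos: [560.1, 347.1, 112.5]
tcp_rot: [3.141, -0.0, -1.27]
contact_force: [0.4, -0.4, -0.7]
opening: 0.747
```

```bash
python3 - <<'E'
from h import *
b=grab_frame("scene");grab_frame("top");s=sense();print(s["eef_pos"].round(1),s["contact_force"].round(1),s["opening"])
cv2.imwrite("pics/g3.png",cv2.resize(b[100:260,370:530],(600,600)))
E
```

```text
[560.8 347.4 113.5] [ 0.8  0.7 -1. ] 0.7453618817123877
```

View pics/g3.png

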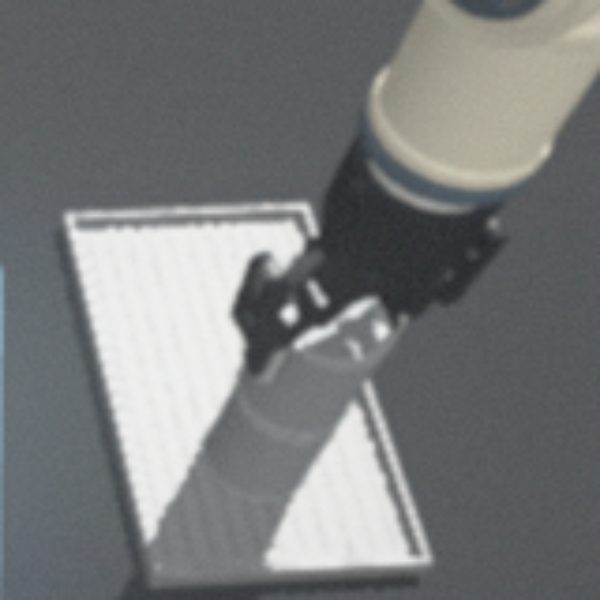

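servo_tool:
  series: [0, 0, -0.003, 0, 0, 0, -0.001, 0, 0, 0, -0.001, 0, 0, 0, 0, 0]

```text
clock: 10.85
eef_pos: [560.2, 347.4, 107.3]
tcp_rot: [3.142, 0.0, -1.27]
contact_force: [-0.5, -0.3, -1.0]
opening: 0.746
```

servo_tool:
  series: [0, 0, -0.001, 0, 0, 0, 0, 0]

```text
clock: 11.02
eef_pos: [560.1, 347.5, 106.2]
tcp_rot: [3.141, -0.0, -1.27]
contact_force: [0.5, 0.4, -1.7]
opening: 0.743
```

servo_tool:
  series: [0, 0, -0.001, 0, 0, 0, 0, 0]

```text
clock: 11.18
eef_pos: [560.5, 347.7, 106.1]
tcp_rot: [-3.141, 0.0, -1.27]
contact_force: [-2.1, -2.0, 5.5]
opening: 0.748
```

servo_tool:
  series: [0, 0, 0, 0, 0, 0, 0, 0, 0, 0, 0, 0, 0, 0, 0, 0, 0, 0, 0, 0]
  gripper: 0.0854

```text
clock: 11.6
eef_pos: [560.2, 347.6, 105.2]
tcp_rot: [3.142, 0.0, -1.27]
contact_force: [0.1, 0.2, -0.4]
opening: 1.0
```

servo_tool:
  series: [0, 0, 0.02, 0, 0, 0, 0.03, 0, 0, 0, 0.03, 0, 0, 0, 0.025, 0, -0.006, -0.04, 0, 0, -0.006, -0.04, 0, 0, -0.006, -0.04, 0, 0, -0.006, -0.04, 0, 0]

```text
clock: 12.27
eef_pos: [535.6, 186.2, 210.4]
tcp_rot: [-3.141, -0.0, -1.269]
contact_force: [0.9, -0.5, -0.3]
opening: 0.996
```

servo_tool:
  series: [-0.006, -0.04, 0, 0, -0.006, -0.04, 0, 0, -0.006, -0.04, 0, 0, -0.006, -0.04, 0, 0, -0.006, -0.04, 0, 0, -0.006, -0.04, 0, 0, -0.006, -0.04, 0, 0, -0.006, -0.04, 0, 0]
  gripper: 0

```text
clock: 12.93
eef_pos: [487.6, -134.3, 210.5]
tcp_rot: [-3.141, -0.0, -1.27]
contact_force: [1.0, -0.4, -1.2]
opening: -0.003
```

```bash
python3 -c "
from look import *
look('p3')
b=cv2.imread('pics/p3_s.png');a=cv2.imread('pics/p3_t.png')
P=[]
for n,im,(x0,y0) in(('top',a,(90,190)),('scene',b,(390,130))):
  big=cv2.resize(im[y0:y0+100,x0:x0+100],None,fx=4,fy=4,interpolation=cv2.INTER_CUBIC)
  t=np.linspace(0,2*np.pi,60); q=proj(n,np.c_[560.2+32*np.cos(t),347.7+32*np.sin(t),0*t+146])
  cv2.polylines(big,[((q-[x0,y0]+.5)*4).astype(int)],True,(0,0,255),1); P.append(big)
cv2.imwrite('pics/p3.png',np.hstack(P+[cv2.resize(a[210:285,380:450],None,fx=4,fy=4)][0:0]))
h=cv2.cvtColor(a,cv2.COLOR_BGR2HSV);red=((h[...,0]<8)|(h[...,0]>172))&(h[...,1]>150)&(h[...,2]>100);red[:200]=0
v,u=np.nonzero(red);print(u.min(),u.max(),v.min(),v.max(),ray('top',[u.mean(),v.mean()],105))
"
```

```text
13.0333 [ 487.3 -137.3  210.5] [ 0.7  1.  -0.5] -0.0
white [222.5 237.8  11.7 353. ] [[555.2, 134.6], [555.0, 134.2], [551.5, 126.3], [548.1, 118.4]]
white [278.8 217.8  11.4 362. ] [[602.6, -10.3], [602.3, -10.3], [596.3, -10.4], [590.3, -10.5]]
steel [348.3 287.   28.4 250. ] [[424.5, -177.8], [424.7, -177.3], [429.3, -165.6]]
steel [324.4 293.1  35.6 537. ] [[411.2, -118.2], [411.5, -117.9], [417.1, -110.4]]
steel [318.4 242.8  12.  320.5] [[535.4, -108.1], [535.2, -107.8], [532.1, -101.0]]Traceback (most recent call last):
  File "<string>", line 12, in <module>
    v,u=np.nonzero(red);print(u.min(),u.max(),v.min(),v.max(),ray('top',[u.mean(),v.mean()],105))
                              ~~~~~^^
    return umr_minimum(a, axis, None, out, keepdims, initial, where)
ValueError: zero-size array to reduction operation minimum which has no identity
```

View pics/p3.png

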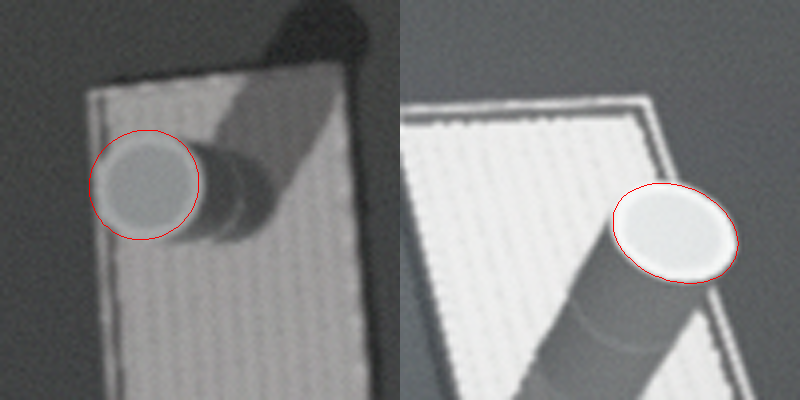

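```bash
cat > red.py <<'E'
from h import *
def red(n,im,m=12):
    h=cv2.cvtColor(im,cv2.COLOR_BGR2HSV);r=((h[...,0]<9)|(h[...,0]>170))&(h[...,1]>120)&(h[...,2]>50)
    w=np.zeros_like(r)
    if n=="top": w[200:300,370:480]=1
    else: w[130:230,80:200]=1
    k,l,s,c=cv2.connectedComponentsWithStats((r&w).astype(np.uint8))
    return [(s[i].tolist(),c[i].round(1).tolist(),ray(n,c[i],103)[0].round(1).tolist()) for i in range(1,k) if s[i][4]>m]
if __name__=="__main__":
    for n in("top","scene"):
        print(n,red(n,cv2.imread(f"pics/{n}0.png")),red(n,grab_frame(n)))
E
python3 red.py
```

```text
top [([422, 248, 19, 7, 103], [431.5, 250.4], [508.7, -378.2, 103.0])] []
scene [([117, 167, 21, 9, 131], [127.0, 170.7], [508.2, -374.4, 103.0])] [([117, 167, 22, 8, 134], [127.3, 170.6], [508.0, -373.7, 103.0])]
```

servo_tool:
  series: [-0.004, -0.035, 0, 0, -0.004, -0.035, 0, 0, -0.004, -0.035, 0, 0, -0.004, -0.035, 0, 0, -0.004, -0.035, 0, 0, -0.004, -0.035, 0, 0, -0.002, -0.033, 0, 0, 0, 0, 0, 0]

```text
clock: 13.8
eef_pos: [463.0, -379.1, 210.4]
tcp_rot: [-3.141, -0.003, -1.271]
contact_force: [-0.5, 0.6, 0.3]
opening: 0.003
```

servo_tool:
  series: [0, 0, -0.035, 0, 0, 0, -0.035, 0, 0, 0, -0.035, 0, 0, 0, -0.013, 0, 0, 0, 0, 0]

```text
clock: 14.22
eef_pos: [461.0, -372.5, 89.1]
tcp_rot: [3.138, 0.006, -1.268]
contact_force: [-0.3, 0.6, 0.5]
opening: 0.003
```

```bash
python3 red.py; python3 - <<'E'
from h import *
b=grab_frame("scene");s=sense();print(s["eef_pos"].round(1),s["contact_force"].round(1))
cv2.imwrite("pics/t1.png",cv2.resize(b[100:260,70:230],(600,600)))
E
```

```text
top [([422, 248, 19, 7, 103], [431.5, 250.4], [508.7, -378.2, 103.0])] [([421, 248, 19, 6, 89], [430.9, 250.1], [509.6, -376.7, 103.0])]
scene [([117, 167, 21, 9, 131], [127.0, 170.7], [508.2, -374.4, 103.0])] [([118, 168, 20, 8, 117], [127.5, 171.0], [509.1, -373.0, 103.0])]
[ 463.6 -375.6   94. ] [-1.2  0.5  0.2]
```

View pics/t1.png

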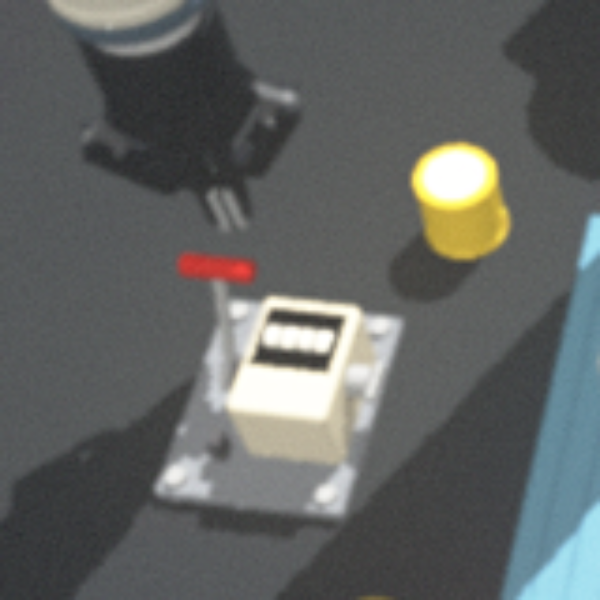

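servo_tool:
  series: [0.02, 0, 0, 0, 0.02, 0, 0, 0, 0.015, 0, 0, 0, 0.015, 0, 0, 0, 0.01, 0, 0, 0, 0, 0, 0, 0]

```text
clock: 14.87
eef_pos: [544.4, -375.9, 94.2]
tcp_rot: [-3.14, -0.003, -1.269]
contact_force: [-2.1, -0.7, 2.7]
opening: -0.001
```

servo_tool:
  series: [0.004, 0, 0, 0, 0.004, 0, 0, 0, 0, 0, 0, 0]

```text
clock: 15.12
eef_pos: [550.0, -375.7, 92.6]
tcp_rot: [3.141, -0.0, -1.27]
contact_force: [-3.2, -2.2, 0.6]
opening: -0.002
```

```bash
python3 - <<'E'
from red import *
b=grab_frame("scene");s=sense();print(s["eef_pos"].round(1),s["contact_force"].round(1),red("scene",b))
print(proj("scene",[[574,-376,103]]))
E
```

```text
[ 549.8 -375.7   92.5] [-2.3 -1.7  0.9] [([108, 188, 21, 8, 118], [117.8, 192.0], [567.3, -381.5, 103.0])]
[[119.63341199 194.58096561]]
```

servo_tool:
  series: [0.002, 0, 0, 0, 0.002, 0, 0, 0, 0, 0, 0, 0]

```text
clock: 15.42
eef_pos: [554.0, -375.4, 92.2]
tcp_rot: [3.141, 0.0, -1.27]
contact_force: [-3.6, -1.0, -0.3]
opening: -0.001
```

servo_tool:
  series: [0.002, 0, 0, 0, 0, 0, 0, 0]

```text
clock: 15.58
eef_pos: [555.7, -375.1, 92.0]
tcp_rot: [3.141, 0.001, -1.27]
contact_force: [-6.4, -2.3, 2.3]
opening: 0.001
```

servo_tool:
  series: [0.002, 0, 0, 0, 0, 0, 0, 0]

```text
clock: 15.75
eef_pos: [557.4, -375.0, 91.9]
tcp_rot: [3.14, 0.002, -1.27]
contact_force: [-7.0, -0.5, 1.6]
opening: 0.004
```

```bash
python3 - <<'E'
from red import *
b=grab_frame("scene");s=sense();print(s["eef_pos"].round(1),s["contact_force"].round(1),red("scene",b))
E
```

```text
[ 557.4 -375.    91.9] [-6.5 -0.9  1.2] [([108, 192, 20, 7, 118], [117.1, 195.3], [576.0, -381.1, 103.0])]
```

servo_tool:
  series: [-0.03, 0, 0, 0, -0.035, 0, 0, 0, -0.037, 0, 0, 0, 0, 0, 0, 0, 0, 0, 0, 0, 0, 0, 0, 0]

```text
clock: 16.3
eef_pos: [457.5, -375.9, 92.9]
tcp_rot: [-3.14, -0.002, -1.271]
contact_force: [0.7, -0.6, 0.8]
opening: 0.003
```

```bash
python3 red.py; python3 -c "
from rig import *;print(sense()['eef_pos'])"
```

```text
top [([422, 248, 19, 7, 103], [431.5, 250.4], [508.7, -378.2, 103.0])] [([421, 247, 19, 6, 94], [430.8, 249.3], [511.4, -376.5, 103.0])]
scene [([117, 167, 21, 9, 131], [127.0, 170.7], [508.2, -374.4, 103.0])] [([117, 168, 21, 8, 128], [127.1, 171.6], [511.0, -373.4, 103.0])]
[ 457.89126059 -375.847937     92.68599541]
```

servo_tool:
  series: [0, 0, 0.04, 0, 0, 0, 0.04, 0, 0, 0, 0.04, 0]
  gripper: 0.0854

```text
clock: 16.65
eef_pos: [457.1, -375.0, 213.3]
tcp_rot: [3.141, 0.001, -1.269]
contact_force: [0.9, -0.5, -0.4]
opening: 0.418
```

servo_tool:
  series: [0.01, 0.033, 0, 0, 0.01, 0.033, 0, 0, 0.01, 0.033, 0, 0, 0.01, 0.033, 0, 0, 0.01, 0.033, 0, 0, 0.01, 0.032, 0, 0, 0.01, 0.032, 0, 0, 0.008, 0.032, 0, 0]

```text
clock: 17.32
eef_pos: [536.0, -112.2, 212.6]
tcp_rot: [-3.14, -0.0, -1.269]
contact_force: [0.0, -0.4, 0.9]
opening: 0.997
```

servo_tool:
  series: [0, 0, -0.04, 0, 0, 0, -0.04, 0, 0, 0, -0.04, 0, 0, 0, 0, 0]

```text
clock: 17.65
eef_pos: [530.6, -112.5, 85.9]
tcp_rot: [3.133, 0.005, -1.268]
contact_force: [-2.0, 0.1, -0.1]
opening: 0.999
```

servo_tool:
  series: [0, 0, -0.03, 0, 0, 0, -0.03, 0, 0, 0, -0.012, 0, 0, 0, 0, 0, 0, 0, 0, 0]

```text
clock: 18.07
eef_pos: [535.1, -114.5, 21.4]
tcp_rot: [-3.141, -0.0, -1.27]
contact_force: [0.4, -0.6, 0.1]
opening: 1.005
```

servo_tool:
  series: [0, 0, 0, 0, 0, 0, 0, 0, 0, 0, 0, 0, 0, 0, 0, 0, 0, 0, 0, 0, 0, 0, 0, 0, 0, 0, 0, 0]
  gripper: 0.03
  newtons: 40

```text
clock: 18.65
eef_pos: [535.4, -114.7, 22.2]
tcp_rot: [-3.139, -0.001, -1.27]
contact_force: [-1.1, 0.5, 9.4]
opening: 0.619
```

servo_tool:
  series: [0, 0, 0.01, 0, 0, 0, 0.03, 0, 0, 0, 0.03, 0, 0, 0, 0.03, 0, 0, 0, 0.03, 0, 0, 0, 0, 0]

```text
clock: 19.15
eef_pos: [537.6, -115.2, 157.2]
tcp_rot: [-3.133, -0.005, -1.27]
contact_force: [1.3, -0.1, -0.1]
opening: 0.618
```

```bash
python3 -c "
from look import *
look('w1')
b=cv2.imread('pics/w1_s.png')
cv2.imwrite('pics/w1.png',cv2.resize(b[90:270,170:410],None,fx=3,fy=3))"
```

```text
19.25 [ 535.1 -114.7  152.5] [ 0.  -0.1 -0.3] 0.621
white [222.5 237.8  11.9 355. ] [[555.2, 134.6], [555.0, 134.1], [551.5, 126.3], [548.1, 118.4]]
white [278.8 217.9  11.7 362.5] [[602.6, -10.4], [602.3, -10.4], [596.3, -10.5], [590.3, -10.6]]
```

View pics/w1.png

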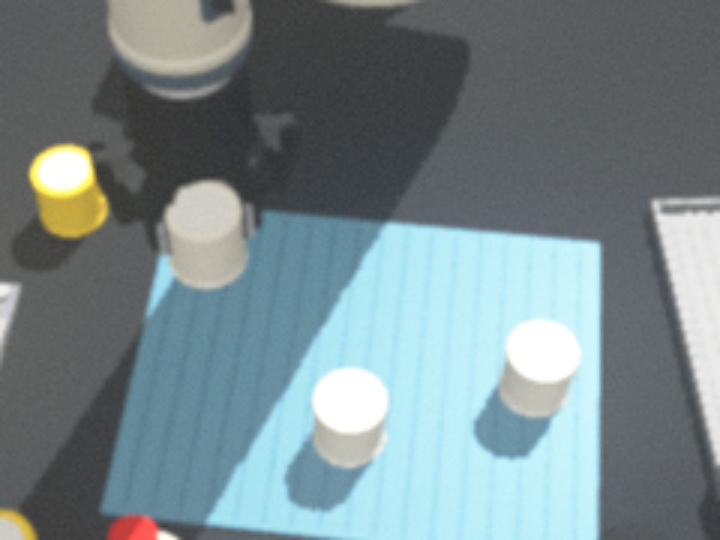

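servo_tool:
  series: [-0.008, 0.038, 0, 0, -0.008, 0.038, 0, 0, -0.008, 0.038, 0, 0, -0.008, 0.038, 0, 0, -0.008, 0.038, 0, 0, -0.008, 0.038, 0, 0, -0.008, 0.038, 0, 0, -0.008, 0.038, 0, 0]

```text
clock: 19.92
eef_pos: [468.5, 190.9, 149.4]
tcp_rot: [3.14, -0.0, -1.27]
contact_force: [0.9, -0.3, -0.2]
opening: 0.62
```

servo_tool:
  series: [-0.008, 0.038, 0, 0, -0.008, 0.038, 0, 0, -0.008, 0.036, 0, 0, -0.004, 0.036, 0, 0, 0, 0, -0.03, 0, 0, 0, -0.03, 0, 0, 0, 0, 0, 0, 0, 0, 0]

```text
clock: 20.58
eef_pos: [440.3, 336.3, 88.5]
tcp_rot: [3.136, -0.002, -1.27]
contact_force: [0.6, -0.1, 0.1]
opening: 0.62
```

servo_tool:
  series: [0, 0, -0.03, 0, 0, 0, -0.02, 0, 0, 0, -0.01, 0, 0, 0, -0.003, 0, 0, 0, 0, 0, 0, 0, 0, 0]

```text
clock: 21.08
eef_pos: [443.0, 337.9, 28.6]
tcp_rot: [-3.14, 0.001, -1.27]
contact_force: [-0.4, 0.5, -0.3]
opening: 0.619
```

servo_tool:
  series: [0, 0, -0.001, 0, 0, 0, 0, 0]

```text
clock: 21.25
eef_pos: [442.8, 338.0, 27.4]
tcp_rot: [-3.14, 0.001, -1.27]
contact_force: [0.2, 0.7, -0.9]
opening: 0.621
```

servo_tool:
  series: [0, 0, -0.001, 0, 0, 0, 0, 0]

```text
clock: 21.42
eef_pos: [442.3, 337.7, 25.6]
tcp_rot: [-3.141, 0.0, -1.27]
contact_force: [-0.3, -0.1, -0.7]
opening: 0.619
```

servo_tool:
  series: [0, 0, -0.001, 0, 0, 0, 0, 0]

```text
clock: 21.58
eef_pos: [442.3, 337.7, 25.2]
tcp_rot: [-3.141, 0.0, -1.27]
contact_force: [-3.1, -1.5, 10.6]
opening: 0.622
```

servo_tool:
  series: [0, 0, -0.001, 0, 0, 0, 0, 0]

```text
clock: 21.75
eef_pos: [442.4, 337.8, 25.2]
tcp_rot: [-3.141, 0.0, -1.27]
contact_force: [-6.6, -4.3, 23.7]
opening: 0.622
```

servo_tool:
  series: [0, 0, 0.002, 0, 0, 0, 0, 0, 0, 0, 0, 0, 0, 0, 0, 0, 0, 0, 0, 0, 0, 0, 0, 0]
  gripper: 0.0854

```text
clock: 22.25
eef_pos: [442.1, 337.5, 25.0]
tcp_rot: [3.141, -0.0, -1.27]
contact_force: [-0.1, -0.5, -0.2]
opening: 0.997
```

servo_tool:
  series: [0, 0, 0.02, 0, 0, 0, 0.03, 0, 0, 0, 0.03, 0, 0, 0, 0.02, 0]

```text
clock: 22.58
eef_pos: [442.7, 338.0, 127.5]
tcp_rot: [-3.14, 0.001, -1.27]
contact_force: [0.5, 0.2, -0.1]
opening: 0.999
```

servo_tool:
  series: [0.016, -0.029, 0, 0, 0.016, -0.029, 0, 0, 0.016, -0.029, 0, 0, 0.016, -0.029, 0, 0, 0.016, -0.029, 0, 0, 0.016, -0.029, 0, 0, 0.017, -0.029, 0, 0, 0, 0, 0, 0]

```text
clock: 23.25
eef_pos: [557.8, 130.4, 125.4]
tcp_rot: [-3.14, -0.002, -1.273]
contact_force: [-0.0, 0.2, 0.4]
opening: 1.003
```

servo_tool:
  series: [0, 0, -0.03, 0, 0, 0, -0.03, 0, 0, 0, -0.03, 0, 0, 0, -0.015, 0, 0, 0, 0, 0, 0, 0, 0, 0]

```text
clock: 23.75
eef_pos: [554.5, 134.7, 19.7]
tcp_rot: [3.14, 0.0, -1.27]
contact_force: [0.6, 0.3, -0.2]
opening: 1.006
```

servo_tool:
  series: [0, 0, 0, 0, 0, 0, 0, 0, 0, 0, 0, 0, 0, 0, 0, 0, 0, 0, 0, 0, 0, 0, 0, 0, 0, 0, 0, 0]
  gripper: 0.03

```text
clock: 24.33
eef_pos: [556.3, 134.9, 22.1]
tcp_rot: [-3.139, -0.0, -1.27]
contact_force: [-1.3, -0.2, 7.5]
opening: 0.628
```

servo_tool:
  series: [0, 0, 0.01, 0, 0, 0, 0.03, 0, 0, 0, 0.03, 0, 0, 0, 0.03, 0, 0, 0, 0.03, 0, 0, 0, 0, 0]

```text
clock: 24.83
eef_pos: [558.7, 135.4, 157.4]
tcp_rot: [-3.132, -0.001, -1.27]
contact_force: [1.2, 0.2, -1.1]
opening: 0.627
```

```bash
python3 -c "
from look import *
look('w2')
b=cv2.imread('pics/w2_s.png');a=cv2.imread('pics/w2_t.png')
P=[]
t=np.linspace(0,2*np.pi,60)
for n,im,(x0,y0) in(('top',a,(100,220)),('scene',b,(350,90))):
  big=cv2.resize(im[y0:y0+100,x0:x0+100],None,fx=4,fy=4,interpolation=cv2.INTER_CUBIC)
  q=proj(n,np.c_[442.2+27*np.cos(t),337.5+27*np.sin(t),0*t+60])
  cv2.polylines(big,[((q-[x0,y0]+.5)*4).astype(int)],True,(0,0,255),1); P.append(big)
cv2.imwrite('pics/w2.png',np.hstack(P))"
```

```text
24.9333 [556.2 134.8 152.7] [ 0.3 -0.1 -1.4] 0.625
white [220.  308.2  14.8 319. ] [[379.4, 142.3], [379.7, 141.9], [385.7, 133.6], [391.6, 125.3]]
white [276.7 217.2  11.4 277.5] [[604.3, -5.1], [604.0, -5.2], [597.9, -5.5], [591.8, -5.9]]
```

View pics/w2.png

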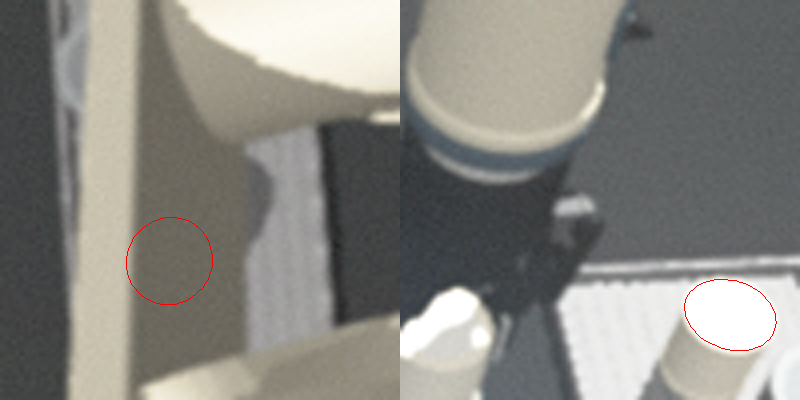

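servo_tool:
  series: [-0.016, 0.029, 0, 0, -0.016, 0.029, 0, 0, -0.016, 0.029, 0, 0, -0.016, 0.029, 0, 0, -0.016, 0.029, 0, 0, -0.016, 0.029, 0, 0, -0.017, 0.029, 0, 0, 0, 0, 0, 0]

```text
clock: 25.6
eef_pos: [439.0, 341.2, 149.4]
tcp_rot: [3.14, 0.001, -1.267]
contact_force: [-0.0, 0.5, -1.8]
opening: 0.63
```

servo_tool:
  series: [0, 0, -0.03, 0, 0, 0, -0.025, 0, 0, 0, -0.011, 0, 0, 0, -0.002, 0, 0, 0, 0, 0, 0, 0, 0, 0, 0, 0, 0, 0]

```text
clock: 26.18
eef_pos: [443.0, 337.8, 83.4]
tcp_rot: [-3.14, 0.001, -1.27]
contact_force: [-0.1, -0.0, 0.5]
opening: 0.628
```

servo_tool:
  series: [0, 0, -0.001, 0, 0, 0, -0.001, 0, 0, 0, 0, 0]

```text
clock: 26.43
eef_pos: [442.4, 337.6, 80.7]
tcp_rot: [-3.141, 0.0, -1.27]
contact_force: [-0.1, 0.3, -0.3]
opening: 0.625
```

servo_tool:
  series: [0, 0, -0.001, 0, 0, 0, 0, 0]

```text
clock: 26.6
eef_pos: [442.2, 337.5, 79.3]
tcp_rot: [-3.142, 0.0, -1.27]
contact_force: [-0.2, 0.3, 0.4]
opening: 0.626
```

servo_tool:
  series: [0, 0, -0.001, 0, 0, 0, 0, 0]

```text
clock: 26.77
eef_pos: [442.5, 337.7, 79.1]
tcp_rot: [-3.141, 0.0, -1.27]
contact_force: [-2.8, -1.6, 9.1]
opening: 0.623
```

servo_tool:
  series: [0, 0, -0.001, 0, 0, 0, 0, 0]

```text
clock: 26.93
eef_pos: [442.7, 337.8, 79.0]
tcp_rot: [-3.141, 0.0, -1.27]
contact_force: [-4.1, -4.0, 20.2]
opening: 0.629
```

servo_tool:
  series: [0, 0, 0.002, 0, 0, 0, 0, 0, 0, 0, 0, 0, 0, 0, 0, 0, 0, 0, 0, 0, 0, 0, 0, 0]
  gripper: 0.0854

```text
clock: 27.43
eef_pos: [442.1, 337.5, 79.0]
tcp_rot: [3.141, -0.0, -1.27]
contact_force: [0.2, -0.2, -0.5]
opening: 1.0
```

servo_tool:
  series: [0, 0, 0.02, 0, 0, 0, 0.03, 0, 0, 0, 0.03, 0, 0, 0, 0.02, 0]

```text
clock: 27.77
eef_pos: [442.7, 338.0, 181.6]
tcp_rot: [-3.14, 0.001, -1.27]
contact_force: [0.7, 0.6, -0.4]
opening: 0.998
```

servo_tool:
  series: [0.016, -0.035, 0, 0, 0.016, -0.035, 0, 0, 0.016, -0.035, 0, 0, 0.016, -0.035, 0, 0, 0.016, -0.035, 0, 0, 0.016, -0.035, 0, 0, 0.016, -0.035, 0, 0, 0.016, -0.035, 0, 0]

```text
clock: 28.43
eef_pos: [570.6, 55.7, 179.2]
tcp_rot: [3.142, 0.0, -1.27]
contact_force: [-0.1, 0.3, -0.5]
opening: 1.001
```

servo_tool:
  series: [0.016, -0.034, 0, 0, 0.016, -0.034, 0, 0, 0, 0, -0.04, 0, 0, 0, -0.04, 0, 0, 0, 0, 0]

```text
clock: 28.85
eef_pos: [597.4, -11.3, 92.5]
tcp_rot: [3.131, 0.003, -1.272]
contact_force: [-2.1, 0.2, -0.7]
opening: 1.003
```

servo_tool:
  series: [0, 0, -0.03, 0, 0, 0, -0.03, 0, 0, 0, -0.019, 0, 0, 0, 0, 0, 0, 0, 0, 0]

```text
clock: 29.27
eef_pos: [602.0, -10.1, 20.9]
tcp_rot: [3.14, 0.0, -1.269]
contact_force: [1.0, 0.8, 0.8]
opening: 1.001
```

servo_tool:
  series: [0, 0, 0, 0, 0, 0, 0, 0, 0, 0, 0, 0, 0, 0, 0, 0, 0, 0, 0, 0, 0, 0, 0, 0, 0, 0, 0, 0]
  gripper: 0.03

```text
clock: 29.85
eef_pos: [603.5, -10.4, 22.5]
tcp_rot: [-3.139, -0.001, -1.27]
contact_force: [-1.1, 0.5, 9.4]
opening: 0.624
```

servo_tool:
  series: [0, 0, 0.01, 0, 0, 0, 0.03, 0, 0, 0, 0.04, 0, 0, 0, 0.04, 0, 0, 0, 0.04, 0, 0, 0, 0.02, 0, 0, 0, 0, 0]

```text
clock: 30.43
eef_pos: [605.3, -10.5, 207.5]
tcp_rot: [-3.132, -0.003, -1.27]
contact_force: [0.5, 0.5, -0.6]
opening: 0.622
```

```bash
python3 -c "
from look import *
look('w3')
b=cv2.imread('pics/w3_s.png');a=cv2.imread('pics/w3_t.png')
P=[]
t=np.linspace(0,2*np.pi,60)
for n,im,(x0,y0) in(('top',a,(100,220)),('scene',b,(390,110))):
  big=cv2.resize(im[y0:y0+100,x0:x0+100],None,fx=4,fy=4,interpolation=cv2.INTER_CUBIC)
  q=proj(n,np.c_[442.2+27*np.cos(t),337.5+27*np.sin(t),0*t+114])
  cv2.polylines(big,[((q-[x0,y0]+.5)*4).astype(int)],True,(0,0,255),1); P.append(big)
cv2.imwrite('pics/w3.png',np.hstack(P))"
```

```text
30.5333 [602.6 -10.4 202.1] [ 0.1 -1.  -0.9] 0.621
white [246.8 286.4  13.1 340. ] [[431.3, 74.4], [431.4, 74.2], [434.6, 69.5], [437.8, 64.9]]
white [134.7 285.8  12.  398. ] [[439.9, 356.6], [440.0, 355.5], [442.8, 335.7], [445.5, 316.0]]
steel [277.8 315.3  40.5 560.5] [[360.5, -2.0], [360.9, -2.0], [370.1, -2.7]]
steel [314.8 234.   51.7 617. ] [[557.7, -99.8], [557.5, -99.5], [552.8, -93.4]]
```

View pics/w3.png

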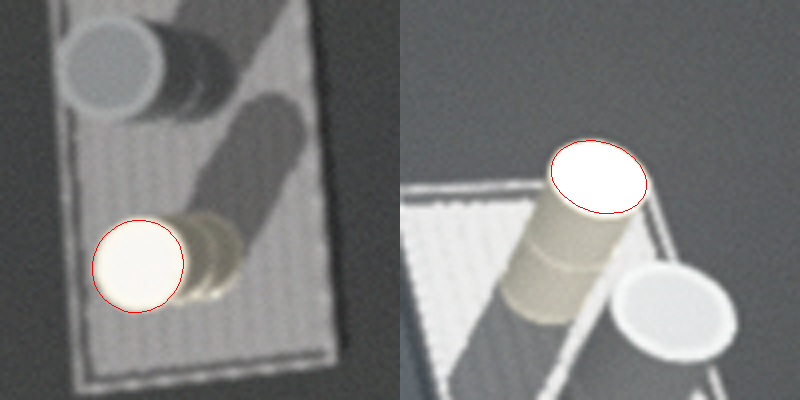

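servo_tool:
  series: [-0.016, 0.035, 0, 0, -0.016, 0.035, 0, 0, -0.016, 0.035, 0, 0, -0.016, 0.035, 0, 0, -0.016, 0.035, 0, 0, -0.016, 0.035, 0, 0, -0.016, 0.035, 0, 0, -0.016, 0.035, 0, 0]

```text
clock: 31.2
eef_pos: [472.1, 270.4, 198.9]
tcp_rot: [3.139, -0.001, -1.27]
contact_force: [0.9, 0.8, -1.1]
opening: 0.621
```

servo_tool:
  series: [-0.016, 0.034, 0, 0, -0.016, 0.034, 0, 0, 0, 0, 0, 0, 0, 0, -0.03, 0, 0, 0, -0.02, 0, 0, 0, -0.011, 0, 0, 0, -0.003, 0, 0, 0, 0, 0]

```text
clock: 31.87
eef_pos: [441.8, 336.9, 135.3]
tcp_rot: [3.139, -0.001, -1.27]
contact_force: [-0.0, 0.1, 0.3]
opening: 0.62
```

servo_tool:
  series: [0, 0, -0.001, 0, 0, 0, 0, 0, 0, 0, -0.001, 0, 0, 0, 0, 0]

```text
clock: 32.2
eef_pos: [442.5, 337.6, 134.8]
tcp_rot: [-3.141, 0.0, -1.27]
contact_force: [0.2, 0.3, -0.7]
opening: 0.618
```

servo_tool:
  series: [0, 0, -0.001, 0, 0, 0, 0, 0]

```text
clock: 32.37
eef_pos: [442.4, 337.6, 133.6]
tcp_rot: [-3.141, 0.0, -1.27]
contact_force: [0.2, -0.5, 0.6]
opening: 0.621
```

servo_tool:
  series: [0, 0, -0.001, 0, 0, 0, 0, 0]

```text
clock: 32.53
eef_pos: [442.9, 337.9, 133.5]
tcp_rot: [-3.14, 0.0, -1.27]
contact_force: [-0.9, -2.8, 9.7]
opening: 0.62
```

servo_tool:
  series: [0, 0, 0.001, 0, 0, 0, 0, 0, 0, 0, 0, 0, 0, 0, 0, 0, 0, 0, 0, 0, 0, 0, 0, 0]
  gripper: 0.0854

```text
clock: 33.03
eef_pos: [442.1, 337.5, 133.1]
tcp_rot: [3.141, -0.0, -1.27]
contact_force: [-0.1, -0.5, 0.9]
opening: 0.999
```

servo_tool:
  series: [0, 0, 0.02, 0, 0, 0, 0.03, 0, 0, 0, 0.03, 0, 0, -0.02, 0.01, 0, 0, -0.04, 0, 0, 0, -0.04, 0, 0, 0, -0.04, 0, 0, 0, -0.04, 0, 0]

```text
clock: 33.7
eef_pos: [441.7, 156.1, 223.4]
tcp_rot: [-3.141, -0.0, -1.269]
contact_force: [0.0, 0.2, -0.1]
opening: 1.0
```

servo_tool:
  series: [0, -0.04, 0, 0, 0, -0.04, 0, 0, 0, -0.04, 0, 0, 0, -0.04, 0, 0, 0, -0.04, 0, 0, 0, -0.04, 0, 0, 0, -0.04, 0, 0]
  gripper: 0

```text
clock: 34.28
eef_pos: [441.8, -124.4, 223.5]
tcp_rot: [-3.141, -0.0, -1.27]
contact_force: [1.2, 0.5, 0.7]
opening: 0.009
```

```bash
python3 red.py; python3 -c "
from look import *
look('w4')
b=cv2.imread('pics/w4_s.png');a=cv2.imread('pics/w4_t.png')
P=[]
t=np.linspace(0,2*np.pi,60)
for n,im,(x0,y0) in(('top',a,(100,220)),('scene',b,(390,110))):
  big=cv2.resize(im[y0:y0+100,x0:x0+100],None,fx=4,fy=4,interpolation=cv2.INTER_CUBIC)
  q=proj(n,np.c_[442.2+27*np.cos(t),337.5+27*np.sin(t),0*t+168])
  cv2.polylines(big,[((q-[x0,y0]+.5)*4).astype(int)],True,(0,0,255),1); P.append(big)
P2=np.hstack([cv2.resize(a[200:280,370:470],(400,200*8//8)),cv2.resize(b[140:240,90:290],(400,200))])
cv2.imwrite('pics/w4.png',np.vstack([np.hstack(P),P2]))"
```

```text
top [([422, 248, 19, 7, 103], [431.5, 250.4], [508.7, -378.2, 103.0])] [([422, 247, 19, 7, 109], [431.4, 249.6], [510.8, -378.0, 103.0])]
scene [([117, 167, 21, 9, 131], [127.0, 170.7], [508.2, -374.4, 103.0])] [([117, 168, 21, 8, 139], [127.0, 171.4], [510.2, -373.7, 103.0])]
34.4833 [ 441.9 -123.4  223.1] [0.8 0.9 0.3] -0.001
white [337.8 303.7  18.7 227. ] [[383.0, -152.2], [383.3, -151.8], [389.1, -144.3], [394.9, -136.9]]
white [125.8 286.4  12.4 433.5] [[439.0, 379.1], [439.2, 378.0], [442.0, 357.0], [444.7, 336.1]]
```

View pics/w4.png

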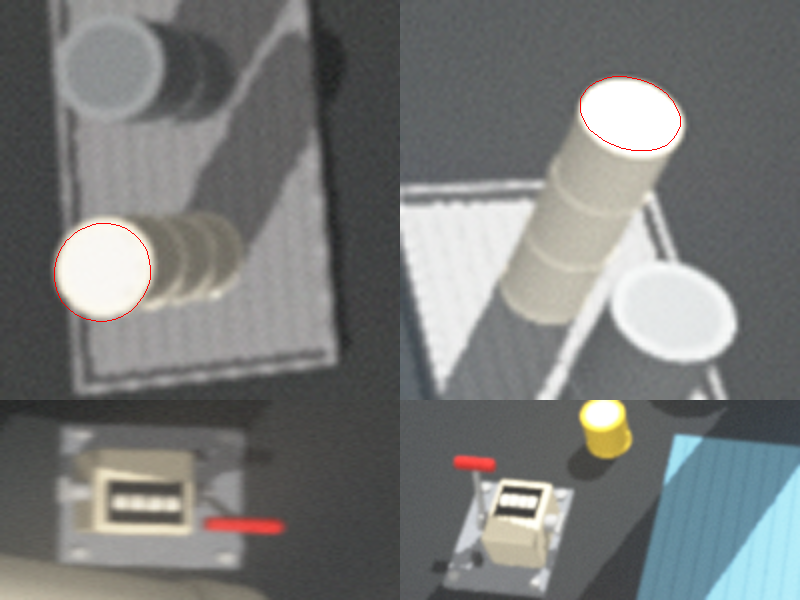

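servo_tool:
  series: [0.002, -0.036, 0, 0, 0.002, -0.036, 0, 0, 0.003, -0.036, 0, 0, 0.003, -0.036, 0, 0, 0.003, -0.036, 0, 0, 0.003, -0.037, 0, 0, 0.003, -0.036, 0, 0, 0, 0, 0, 0]

```text
clock: 35.15
eef_pos: [462.7, -379.4, 223.2]
tcp_rot: [-3.141, -0.003, -1.27]
contact_force: [-0.1, -0.2, -0.3]
opening: -0.001
```

servo_tool:
  series: [0, 0, -0.035, 0, 0, 0, -0.035, 0, 0, 0, -0.035, 0, 0, 0, -0.02, 0, 0, 0, -0.006, 0, 0, 0, 0, 0, 0, 0, 0, 0]

```text
clock: 35.73
eef_pos: [462.2, -374.8, 93.1]
tcp_rot: [-3.141, -0.0, -1.269]
contact_force: [-0.1, -0.6, 0.5]
opening: 0.006
```

```bash
python3 red.py; python3 -c "
from rig import *;print(sense()['eef_pos'])"
```

```text
top [([422, 248, 19, 7, 103], [431.5, 250.4], [508.7, -378.2, 103.0])] [([422, 247, 19, 6, 95], [431.1, 249.3], [511.5, -377.3, 103.0])]
scene [([117, 167, 21, 9, 131], [127.0, 170.7], [508.2, -374.4, 103.0])] [([117, 168, 21, 8, 126], [127.0, 171.7], [511.1, -373.6, 103.0])]
[ 462.54785005 -375.74266817   94.1540229 ]
```

servo_tool:
  series: [0.02, 0, 0, 0, 0.02, 0, 0, 0, 0.015, 0, 0, 0, 0.015, 0, 0, 0, 0.01, 0, 0, 0, 0.008, 0, 0, 0, 0, 0, 0, 0]

```text
clock: 36.42
eef_pos: [550.3, -375.7, 93.0]
tcp_rot: [-3.141, -0.001, -1.269]
contact_force: [-1.8, -1.4, 3.1]
opening: 0.006
```

servo_tool:
  series: [0.003, 0, 0, 0, 0.003, 0, 0, 0, 0, 0, 0, 0]

```text
clock: 36.67
eef_pos: [554.8, -375.5, 92.3]
tcp_rot: [3.141, 0.0, -1.27]
contact_force: [-3.4, -2.1, 0.6]
opening: 0.002
```

servo_tool:
  series: [0.002, 0, 0, 0, 0.002, 0, 0, 0, 0, 0, 0, 0]

```text
clock: 36.92
eef_pos: [558.4, -375.1, 92.0]
tcp_rot: [3.14, 0.001, -1.27]
contact_force: [-5.8, -0.5, 1.6]
opening: 0.001
```

```bash
python3 red.py; python3 -c "
from rig import *;s=sense();print(s['eef_pos'],s['contact_force'])"
```

```text
top [([422, 248, 19, 7, 103], [431.5, 250.4], [508.7, -378.2, 103.0])] [([422, 220, 11, 5, 35], [426.5, 221.8], [578.6, -370.9, 103.0])]
scene [([117, 167, 21, 9, 131], [127.0, 170.7], [508.2, -374.4, 103.0])] [([108, 192, 20, 8, 118], [117.3, 195.9], [577.6, -380.2, 103.0])]
[ 558.36401545 -375.19598775   91.98748791] [-5.51868909 -1.09703643  0.07208202]
```

servo_tool:
  series: [0.002, 0, 0, 0, 0, 0, 0, 0, 0, 0, 0, 0]

```text
clock: 37.27
eef_pos: [560.1, -375.0, 91.9]
tcp_rot: [3.14, 0.002, -1.27]
contact_force: [-6.7, 0.4, 0.4]
opening: 0.001
```

servo_tool:
  series: [-0.03, 0, 0, 0, -0.035, 0, 0, 0, -0.04, 0, 0, 0, 0, 0, 0, 0, 0, 0, 0, 0, 0, 0, 0, 0]

```text
clock: 37.77
eef_pos: [457.4, -376.1, 93.0]
tcp_rot: [-3.14, -0.002, -1.271]
contact_force: [0.5, 0.9, 0.6]
opening: -0.002
```

servo_tool:
  series: [0, 0, 0.04, 0, 0, 0, 0.04, 0, 0, 0, 0.04, 0, -0.03, -0.02, 0.02, 0, -0.03, -0.02, 0, 0, -0.03, -0.02, 0, 0, 0, 0, 0, 0, 0, 0, 0, 0]

```text
clock: 38.43
eef_pos: [366.5, -436.8, 233.0]
tcp_rot: [-3.14, -0.002, -1.272]
contact_force: [-0.1, 0.9, -0.3]
opening: -0.001
```

```bash
python3 red.py; python3 -c "
from look import *
look('end')
b=cv2.imread('pics/end_s.png');a=cv2.imread('pics/end_t.png')
cv2.imwrite('pics/end.png',np.hstack([cv2.resize(a,(400,300)),cv2.resize(b,(400,300))]))"
```

```text
top [([422, 248, 19, 7, 103], [431.5, 250.4], [508.7, -378.2, 103.0])] [([422, 246, 20, 7, 107], [431.6, 248.4], [513.5, -378.7, 103.0])]
scene [([117, 167, 21, 9, 131], [127.0, 170.7], [508.2, -374.4, 103.0])] [([116, 169, 21, 8, 138], [126.1, 172.3], [512.9, -375.3, 103.0])]
38.6333 [ 367.6 -435.1  232.2] [1.  0.9 0. ] -0.002
white [125.8 286.3  12.5 434.5] [[439.1, 379.1], [439.3, 378.0], [442.0, 357.0], [444.8, 336.1]]
```

View pics/end.png

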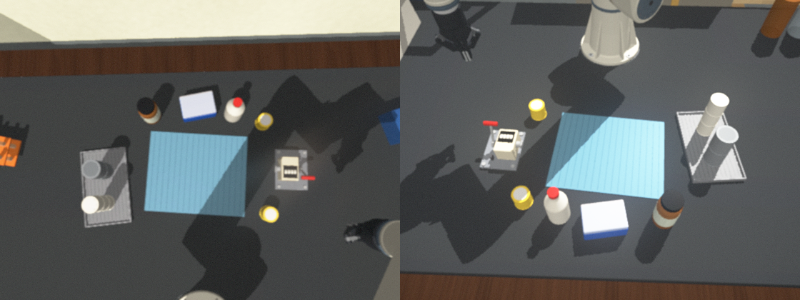

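Both columns stand, the mat is empty, the lever is back at rest and the bystanders look unmoved.

```bash
python3 -c "
from rig import *;print(sign_off())"
```

```text
the job is handed in; nothing more can be done
None
```

I stacked the two steel cups and the three white cups that were present in separate columns on the tray. After each column I swung the tally lever to its stop and let it spring back, then handed the job in at about 39 s on the clock.

- **Columns:** after the last release, the column tops matched the spots I aimed for to about 3 mm. The two columns are about 118 mm apart, and the final picture shows both standing, the mat empty and the bystanders apparently unmoved.
- **Lever:** I had no direct reading of its angle. At the end of both swings the push force rose from about 3.5 N to 6–7 N and the bar had moved about 66 mm, which fits reaching the stop. Afterwards the bar was back on its rest side.
- **Disagreements:** the tally slid about 4–5 mm in total from my pushes. My first eye estimate of the first steel cup's position was about 5 mm off the commanded spot, but an overlay check brought that to about 2 mm. I saw no sign of the tally being knocked or the grip slackening.

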